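# Weigh the copper hand bell on the hanging scale

### The job

Hang the copper bell by its loop on the hook of the hanging scale, letting it down gently so that the sprung hook does not jerk, and let go. Wait until the bell hangs quite still, then press the red record button fully down and release it, leaving the bell hanging. Do not disturb the brass bell, the cup or the clock.

Things in the scene. Friction and masses are not known exactly. Their poses are not given: they have to be found in the camera images.
- copper_bell_grip (a point): Grip point on the copper bell's handle, 75 mm above its foot; axes are the bell's, z up. Straight wooden handle, 14 mm (x) by 12 mm (y), from 45 to 125 mm above the foot. It would run up into a gripper held vertically over it, so hold it with the tool tilted about 45 degrees in the bell's x-z plane, fingers closing along y; the bell looks the same from +x and -x.
- copper_bell: The copper hand bell, 0.25 to 0.45 kg, upright on the bench, 180 mm high over all; origin at the centre of its foot, z up, y in the plane of its loop (x points roughly to the robot's left). Bell of copper, 64 mm wide at the foot, 47 mm high; above it a dark wooden handle, and on top a steel wire loop in the y-z plane.
- copper_bell_loop (a point): Inner top of the copper bell's loop, on the bell's z axis 99 mm above the grip point: the spot that rests on the hook. Loop of 6 mm round wire, opening 40 mm wide (y) and 45 mm high, from 129 to 174 mm above the bell's foot.
- hook_seat (a point): Lowest point of the inside of the sprung hook, where the loop should rest; 250 mm above the bench when empty, moves down with the hook. Axes are the stand's. The hook, of 6 mm wire in the x-z plane, is open towards -x: its upturned tip is 31 mm to -x of the seat and 21 mm above it; its shank rises at x = +3 mm.
- stand: The fixed stand of the scale, turned so that its x axis points roughly to the robot's left; origin on the bench under the seat, z up. The balance, an upright tube of 36 mm diameter, hangs over the hook, 310 to 450 mm above the bench. Blue base plate 12 mm thick, x from -75 to 115, y from -100 to 70 mm; post of 20 mm diameter at x = 85, y = -70 mm, 460 mm high.
- hook (a joint): Dip of the sprung hook in m, 0 empty, at most 0.06. The spring is 140 N/m: the bell makes it dip 17 to 32 mm according to its hidden mass. Lightly damped: it bobs about 3 times a second and takes 2 to 4 s to settle.
- record_top (a point): Centre of the top of the red push button, 32 mm in diameter, in a grey housing on the bench; pressed straight down.
- record (a joint): Travel of the red button in m: 0 up, 0.006 fully down (about 4 N), springs back.
- brass_bell_grip (a point): Hand bell like the copper one and of the same size, bell in yellow brass: point half-way up its wooden handle, 75 mm above its foot. Stands on the bench; it stays where it is.
- cup: Open copper cup, 72 mm wide, 55 mm high; origin at the centre of its underside.
- clock: Blue desk clock, 40 x 80 x 85 mm (x, y, z); origin at the centre of its underside.
There are look-alikes about, which are no part of the job. What is shaped like the copper_bell but blue is not meant. What is shaped like the part that bears record_top but green is not meant.

How it is judged (in metres and radians):
On the way, in this order (a step that is already met when the one before it is completed fails the run):
1. the copper bell hangs from the hook by its loop, let go and still (distance between copper_bell_loop and hook_seat below 0.02 m and value of joint hook above 0.012 m and contact force between the fingers and copper_bell below 0.1 N and linear speed of copper_bell below 0.03 m/s and angular speed of copper_bell below 0.4 rad/s), for 0.4 s.
2. the record button is pressed fully down while the bell hangs still (all of step 1 and value of joint record above 0.0045 m), for 0.05 s.
At the end, for the whole second after the job is handed in: The copper bell hangs from the hook by its loop (inner top of the loop within 20 mm of the hook's seat, hook dipped more than 12 mm), untouched and still (under 30 mm/s and 0.4 rad/s), and the record button, pressed at least 4.5 mm once it hung still, is up again (under 2 mm) (all of step 1 and value of joint record below 0.002 m).
It fails at once if the record button is pressed (over 3 mm) before the bell hangs free and still (value of joint record above 0.003 m and not (distance between copper_bell_loop and hook_seat below 0.02 m and value of joint hook above 0.012 m and contact force between the fingers and copper_bell below 0.1 N and linear speed of copper_bell below 0.05 m/s)).
It fails at once if the hook jerks down faster than 0.3 m/s: the bell was dropped on it (velocity of joint hook above 0.3 m/s).
It fails at once if the brass bell, the cup or the clock is moved more than 20 mm (distance of any of brass_bell_grip, cup, clock from where it was at the start of the episode above 0.02 m).
It also fails if it takes over 61 s, if anything falls off the work surface, if the arm or the gripper's body presses on something with over 40 N, if the wrist force passes 120 N, or if a joint passes its speed limit or range.

### The arm

A 7-joint arm with a two-finger parallel gripper is mounted at the origin on the work surface. World frame = base frame: x ahead of the robot, y to its left, z up, the work surface at z = 0. Lengths are in mm, angles in rad, forces in N, time in s.
With the tool pointing down it reaches from about 425 to 825 mm from the base axis. Payload 3.6 kg.
Tool frame: the origin (TCP) lies between the finger pads; the fingertips stand 19 mm ahead of it and the grasp point (between the pads) is the TCP; z points along the fingers, y is the line along which they close (so a half turn about z gives the same grasp; the last joint's range is limited). The gripper opens to 85 mm and grips with 20 to 120 N. Pads are 22 mm wide; open, the fingers measure 114 mm over their backs; the gripper's body (76 mm by 85 mm) begins 54 mm behind the grasp point. The pads swing forward as they close: fully open they stand 13 mm farther back than shut.
Start: joints at [1.095, 0.615, -0.013, 1.423, 0.008, 1.103, -0.04], TCP at [282.031, -585.596, 250.297] pointing down, gripper open.
Joint ranges: [-3.12, 3.12], [-0.3, 2.06], [-1.34, 1.32], [0.26, 2.42], [-1.36, 4.5], [0.01, 1.98], [-2.84, 2.84]. Speed limits (rad/s): [2.79, 2.79, 3.14, 3.14, 3.14, 3.14, 3.14].

### API

Orientations are given as a rotation vector (axis times angle).
In Python, from workcell import robot, get_image, camera_info, recognise, mark_of gives the robot as it stands. The module is installed in compiled form; this text tells all that it offers.
- The arm moves only by the tool servo_tool, never from a script. Its arguments are lists of equal length, an entry for each row: "xyz": the shift along the tool's x, y, z in m, a list of three; "angular": the turn, a rotation vector about the tool's x, y, z in degrees, a list of three. A call has 1 to 8 rows; each row is the pose to reach, as a shift and turn from the pose commanded when the call began, along the tool's axes at that moment; what a row does not reach only later rows make up. A row lasts 1/10 s, in which the tool goes at most 50 mm and 8.59 degrees, less where a joint would pass 70% of its speed; a pose out of reach is approached as far as the arm can. A call with a gripper value outside its range is refused whole. "jaw" is the gripper's target within -1 to 1 (shut at 1, half-way at 0, fully open at -1), set as the call begins (left out, the last holds). The fingers move at their own pace and stop on an object; "squeeze" is the grip in N (left out, the last holds). Time passes only in rows, so rows that repeat a pose let the fingers close. It gives the time, the measured TCP pose, the force, the opening and the grip force at its end, in the units of the state.
- robot.get_obs(): the state, without advancing time (a new reading comes with each control period).
- get_image(name): name is "scene" or "top"; returns the picture (400x640x3 uint8, red, green, blue); there is no depth.
- camera_info(name): a dict with "mtx" (3x3 intrinsics, pixels), "view" (4x4, takes a point from world to camera coordinates). Camera axes: x right, y up, looking along -z (the intrinsics and any distortion apply to the point x, -y, -z); pixel columns grow to the right and rows downward; lengths in mm; the calibration is good to about 2 mm. A picture is of the moment at which its call begins. camera_info takes no time and is no camera call.
- robot.sign_off(): hands the job in; it is judged then, once.
Trained networks look in the newest picture that a camera, given by its name, has taken for a name from the list of things; names that differ only in an ending like _2 or _b are one class to them, and where a whole thing is asked for, a point or a joint stands for the part that bears it (a point fixed in the world has none). Each returns a list of dicts, best first, with "score" (0 to 1); they miss things now and then, are a little off and sometimes report something else, mostly with a low value. They report only what shows in the picture. A call takes as long as a camera call. They do not tell look-alikes from the thing itself.
- recognise(thing, camera): "box" ([left, top, right, bottom] in pixels, round what is visible of it).
- mark_of(thing, camera): "location" ([row, column] in pixels: a listed point, or the origin of a listed thing).
The state is a dict: "t": time; "qpos": joint angles; "qvel": joint speeds; "joint_efforts": joint torques, N m; "position": TCP position; "ee_rot": TCP orientation; "contact_force": force on the tool from outside, world axes, zero at the start; "ft_torque": the same for the moment, N m; "gripper_width": finger opening in mm; "grasp_force": force on a finger pad.
Only numpy, scipy, OpenCV 4.12 (cv2) and the standard library are available. Lean on these libraries where they do the work, as an engineer would, in place of code of your own. Each camera call takes 0.05 s, during which the arm holds its last target. There are 200 camera calls.

## Working session

There is one attempt and no reset: what is moved stays moved. The work goes in short steps, Python scripts to look and compute and a tool call to move; the robot and the scene stay as the last step left them, time stands still between calls to the robot, and variables do not carry over. Pictures are saved under pics/ and viewed, at most 10 in all, crops included, and the job is handed in when it is done.

Besides the shell and the picture viewer there is one more tool, called after ">>>" as name(argument=value, ...), one argument or row to a line, values as JSON. servo_tool: Moves the arm, as the interface text tells. Its arguments: {"type":"object","properties":{"xyz":{"type":"array"},"angular":{"type":"array"},"jaw":{"type":"number"},"squeeze":{"type":"number"}},"required":["xyz","angular"]}

```bash
mkdir -p pics
python3 - <<'E'
from workcell import robot,get_image,camera_info,recognise,mark_of
import cv2,numpy as np
np.set_printoptions(precision=3,suppress=True)
for c in("scene","top"):
    cv2.imwrite(f"pics/{c}0.png",get_image(c)[:,:,::-1]); i=camera_info(c); print(c,i)
    for t in("copper_bell_grip","copper_bell_loop","copper_bell","hook_seat","stand","record_top","brass_bell_grip","cup","clock"):
        print(t,[(np.round(m["location"]).tolist(),round(m["score"],2)) for m in mark_of(t,c)])
o=robot.get_obs();print(o)
E
```

```text
scene {'mtx': array([[368.279,   0.   , 320.987],
       [  0.   , 368.279, 196.873],
       [  0.   ,   0.   ,   1.   ]]), 'view': array([[    0.851,     0.525,     0.02 ,  -483.014],
       [   -0.398,     0.62 ,     0.677,    85.913],
       [    0.343,    -0.584,     0.736, -1050.413],
       [    0.   ,     0.   ,     0.   ,     1.   ]])}
copper_bell_grip [([268.0, 226.0], 0.64), ([246.0, 276.0], 0.57), ([318.0, 275.0], 0.32)]
copper_bell_loop [([242.0, 217.0], 0.94)]
copper_bell [([291.0, 226.0], 0.95), ([262.0, 279.0], 0.95), ([272.0, 368.0], 0.74)]
hook_seat [([131.0, 394.0], 0.5), ([268.0, 228.0], 0.21)]
stand [([212.0, 376.0], 0.74)]
record_top [([240.0, 321.0], 0.57), ([214.0, 300.0], 0.45)]
brass_bell_grip [([302.0, 338.0], 0.7), ([287.0, 229.0], 0.6)]
cup [([317.0, 276.0], 0.68)]
clock [([272.0, 371.0], 0.86)]
top {'mtx': array([[462.884,   0.   , 308.552],
       [  0.   , 462.884, 200.353],
       [  0.   ,   0.   ,   1.   ]]), 'view': array([[   -0.023,    -1.   ,    -0.014,    54.554],
       [    0.992,    -0.025,     0.125,  -573.902],
       [   -0.125,    -0.011,
[... 334 characters left out ...]
.0, 218.0], 0.62)]
stand [([190.0, 242.0], 0.71)]
record_top [([243.0, 310.0], 0.7), ([208.0, 314.0], 0.69)]
brass_bell_grip [([154.0, 375.0], 0.8)]
cup [([203.0, 400.0], 0.95)]
clock [([160.0, 318.0], 0.78)]
{'t': 1.0, 'qpos': array([ 1.095,  0.615, -0.013,  1.423,  0.008,  1.103, -0.04 ]), 'qvel': array([ 0.002, -0.001,  0.   ,  0.002,  0.002,  0.   ,  0.   ]), 'joint_efforts': array([  0.   , -46.911,   0.259, -17.134,   0.01 ,   0.002,  -0.   ]), 'position': array([ 282.05 , -585.584,  250.305]), 'ee_rot': array([-3.063, -0.699, -0.   ]), 'contact_force': array([ 0.13 ,  0.503, -0.649]), 'ft_torque': array([-0.006,  0.044,  0.052]), 'grasp_force': 0.0, 'gripper_width': 84.87768054377624}
```

```bash
cd pics; python3 -c "
import cv2
a=cv2.imread('scene0.png')[60:360,170:470];b=cv2.imread('top0.png')[90:330,170:470]
cv2.imwrite('s1.png',cv2.resize(a,None,fx=2,fy=2,interpolation=2));cv2.imwrite('t1.png',cv2.resize(b,None,fx=2.5,fy=2.5,interpolation=2))"
```

```text
(no output)
```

View pics/s1.png

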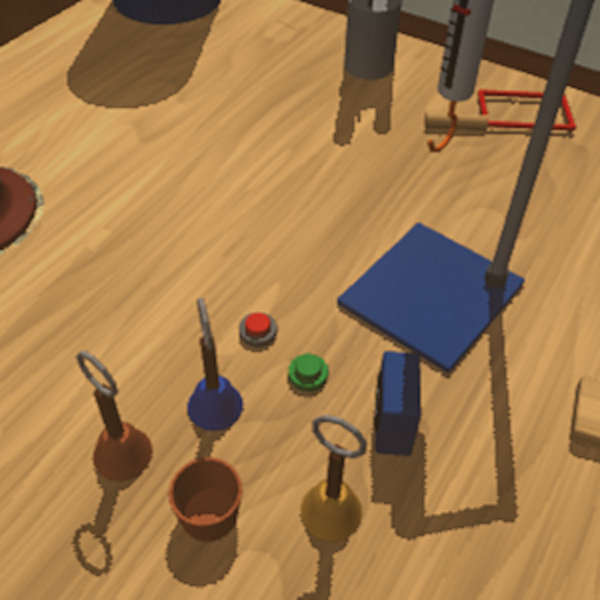

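View pics/t1.png

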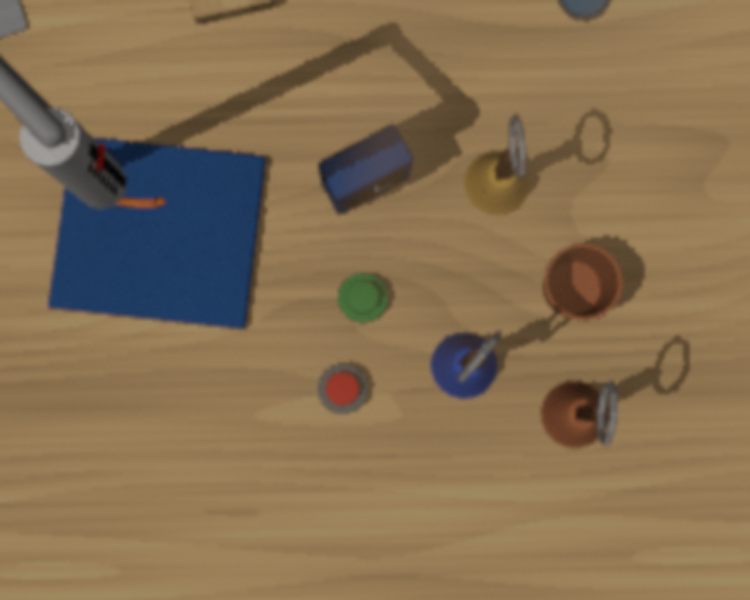

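```bash
cat > h.py <<'E'
import numpy as np
from workcell import camera_info
def bp(c,col,row,z):
    i=camera_info(c);K,V=i["mtx"],i["view"]
    d=np.array([(col-K[0,2])/K[0,0],-(row-K[1,2])/K[1,1],-1.]);R=V[:3,:3]
    C=-R.T@V[:3,3];d=R.T@d;return C+d*(z-C[2])/d[2]
def pj(c,p):
    i=camera_info(c);K,V=i["mtx"],i["view"];q=V[:3,:3]@np.asarray(p)+V[:3,3];q=q*[1,-1,-1];u=K@q;return u[:2]/u[2]
E
python3 - <<'E'
from h import *
import cv2
np.set_printoptions(precision=1,suppress=True)
S=lambda x,y:(170+x/2,60+y/2); T=lambda x,y:(170+x/2.5,90+y/2.5)
for n,c,p,z in [("bell foot","top",T(573,414),0),("loop","top",T(607,413),151),("loop","scene",S(97,373),151),("foot","scene",(226,291),0),
 ("loopend near","top",T(603,443),151),("loopend far","top",T(611,384),151),
 ("tip","top",T(162,202),271),("tip","scene",S(430,147),271),("seat","scene",(394,131),250),
 ("plate TL","top",T(70,138),12),("TR","top",T(268,156),12),("BR","top",T(246,327),12),("BL","top",T(50,306),12),
 ("TL?","scene",S(524,282),12),("TR","scene",S(447,369),12),("BR","scene",S(339,300),12),("BL","scene",S(419,224),12),
 ("red","top",T(343,388),25),("red","scene",S(258,323),25),("cup","top",T(583,281),55),("brass","top",T(495,182),0),("clock","top",T(366,165),85),("green","top",T(363,295),25),("blue","top",T(464,366),0)]:
    print(n,c,bp(c,*p,z))
a=cv2.imread('pics/scene0.png');b=cv2.imread('pics/top0.png')
f=lambda m,x,y:cv2.resize(m[y:y+60,x:x+60],(390,390),interpolation=2)
g=lambda m,x,y:cv2.resize(m[y:y+60,x:x+60],(290,290),interpolation=2)
cv2.imwrite('pics/m.png',np.vstack([np.hstack([g(a,365,85),g(b,195,140)]),np.hstack([g(a,195,230),g(b,380,220)])]))
E
```

```text
bell foot top [ 442.6 -170.1    0. ]
loop top [ 442.5 -170.6  151. ]
loop scene [ 443.1 -168.9  151. ]
foot scene [ 440.3 -182.9    0. ]
loopend near top [ 418.4 -166.1  151. ]
loopend far top [ 466.  -175.1  151. ]
tip top [603.5 172.3 271. ]
tip scene [611.5 162.4 271. ]
seat scene [614.9 207.3 250. ]
plate TL top [719.5 306.   12. ]
TR top [696.6 114.1  12. ]
BR top [531.6 137.4  12. ]
BL top [556.2 324.   12. ]
TL? scene [726.2 297.1  12. ]
TR scene [697.7 114.8  12. ]
BR scene [537.  139.1  12. ]
BL scene [562.2 322.2  12. ]
red top [471.5  46.5  25. ]
red scene [477.2  44.   25. ]
cup top [ 562.6 -175.    55. ]
brass top [ 667.9 -105.2    0. ]
clock top [669.   20.3  85. ]
green top [558.   25.7  25. ]
blue top [490.4 -68.8   0. ]
```

View pics/m.png

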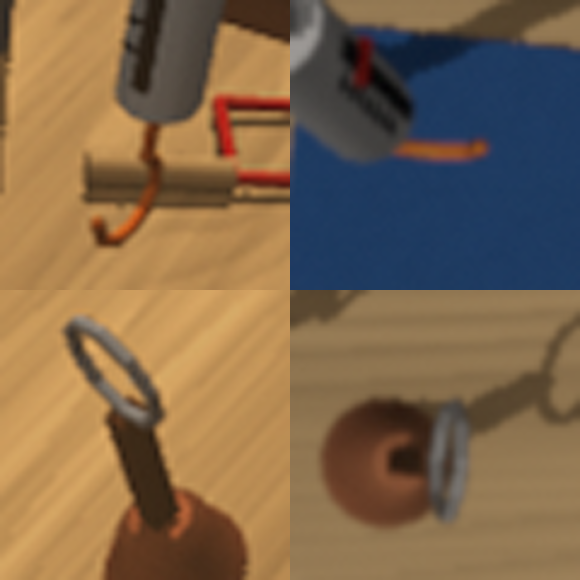

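Run:
```python
from h import *
from scipy.optimize import least_squares
np.set_printoptions(precision=2,suppress=True)
L=[(115,-100,12),(-75,-100,12),(-75,70,12),(115,70,12),(-31,0,271)]
T=[(198,145.2),(277.2,152.4),(268.4,220.8),(190,212.4),(234.7,170.6)]
S=[(432,201),(393.5,244.5),(339.5,210),(379.5,172),(385.1,131.)]
R=lambda a:np.array([[np.cos(a),-np.sin(a),0],[np.sin(a),np.cos(a),0],[0,0,1]])
def res(p,use,):
    o=[]
    for l,t,s in zip(L,T,S):
        w=R(p[2])@l+[p[0],p[1],0]
        if 't' in use:o.append(pj('top',w)-t)
        if 's' in use:o.append(pj('scene',w)-s)
    return np.concatenate(o)
for u in('t','s','ts'):
    r=least_squares(res,[610,205,1.57],args=(u,),loss='soft_l1');print(u,r.x,np.degrees(r.x[2]));print(res(r.x,u).reshape(-1,2))
# bell
ob=[('top',(0,0,0),(399.2,255.6)),('top',(0,0,151.5),(412.8,255.2)),('scene',(0,0,151.5),(218.5,246.5)),('top',(0,23,151.5),(411.2,267.2)),('top',(0,-23,151.5),(414.4,243.6))]
f=lambda p:np.concatenate([pj(c,R(p[2])@l+[p[0],p[1],0])-q for c,l,q in ob])
r=least_squares(f,[442,-170,1.4]);print('bell',r.x,np.degrees(r.x[2]));print(r.fun.reshape(-1,2))
```

```text
t [608.25 202.69   1.45] 82.81253488920437
[[ 0.73 -0.96]
 [-0.71 -0.56]
 [ 0.15  0.93]
 [-0.65  1.27]
 [ 0.32 -0.26]]
s [612.5  200.84   1.42] 81.41219373269104
[[ 1.18 -0.25]
 [ 0.44  1.37]
 [-2.06 -0.31]
 [-0.12 -0.8 ]
 [-0.13 -0.12]]
ts [610.18 202.33   1.44] 82.22579004861954
[[ 1.36 -2.17]
 [ 0.24 -1.56]
 [-0.19 -1.  ]
 [ 0.5   0.36]
 [-0.05  0.4 ]
 [-2.47 -0.62]
 [-0.72 -0.06]
 [-1.31 -1.49]
 [ 0.48 -1.13]
 [-0.67 -0.8 ]]
bell [ 442.61 -170.07    1.39] 79.44655316894209
[[-0.01  0.01]
 [-0.22 -0.04]
 [-0.71  0.17]
 [-0.12 -0.81]
 [-0.32  0.38]]
```

```bash
cat >> h.py <<'E'
from scipy.spatial.transform import Rotation as Ro
from workcell import robot
np.set_printoptions(precision=4,suppress=True)
def Rt(yaw,tilt):
    y,a=np.radians([yaw,tilt]);z=np.array([np.sin(a)*np.cos(y),np.sin(a)*np.sin(y),-np.cos(a)]);yt=np.array([np.sin(y),-np.cos(y),0])
    return Ro.from_matrix(np.column_stack([np.cross(yt,z),yt,z]))
def go(pos,R):
    o=robot.get_obs();R0=Ro.from_rotvec(o["ee_rot"])
    print("t",o["t"],o["position"],"q",o["qpos"],"F",o["contact_force"],o["gripper_width"],o["grasp_force"])
    print("shift m",R0.inv().apply(np.array(pos)-o["position"])/1000,"turn deg",np.degrees((R0.inv()*R).as_rotvec()))
    e=R.inv().apply(np.array([0,0,1]));print("in target frame: up=",e)
def rel(pos,R):   # tool->target
    go(pos,R)
E
python3 - <<'E'
from h import *
R=Rt(80,50);g=np.array([442.6,-170,75]);go(g-120*R.apply([0,0,1]),R);print(R.as_rotvec())
E
```

```text
t 1.0 [ 282.0498 -585.584   250.3051] q [ 1.0955  0.6149 -0.0126  1.4234  0.0081  1.1034 -0.0404] F [ 0.1302  0.5032 -0.649 ] 84.87768054377624 0.0
shift m [ 0.2713 -0.2301  0.0982] turn deg [ 23.6357  46.1057 -50.69  ]
in target frame: up= [ 0.766   0.     -0.6428]
[-1.8694 -1.5686 -0.8717]
```

>>> servo_tool(
  xyz=[
    [0.0,0.0,0.0],
    [0.27,-0.23,0.098],
    [0.27,-0.23,0.098],
    [0.27,-0.23,0.098],
    [0.27,-0.23,0.098],
    [0.27,-0.23,0.098],
    [0.27,-0.23,0.098],
    [0.27,-0.23,0.098],
  ],
  angular=[
    [0,0,0],
    [23.6,46.1,-50.7],
    [23.6,46.1,-50.7],
    [23.6,46.1,-50.7],
    [23.6,46.1,-50.7],
    [23.6,46.1,-50.7],
    [23.6,46.1,-50.7],
    [23.6,46.1,-50.7],
  ],
  jaw=-1,
)

```text
t: 1.8
position: [418.8, -276.7, 157.1]
ee_rot: [-2.104, -1.473, -0.759]
contact_force: [1.3, -0.3, -1.0]
gripper_width: 85.3
grasp_force: 0.0
```

Run:
```python
from h import *
R=Rt(80,50);g=np.array([442.6,-170,75]);go(g-120*R.apply([0,0,1]),R)
```

```text
t 1.8 [ 418.8078 -276.6952  157.0882] q [ 1.1782  0.7844 -0.527   1.754  -0.3267  1.0549  0.5886] F [ 1.2503 -0.3429 -1.0463] 85.27361683653686 0.0
shift m [0.01   0.0025 0.0155] turn deg [ 4.0802  7.7624 -8.4159]
in target frame: up= [ 0.766   0.     -0.6428]
```

>>> servo_tool(
  xyz=[
    [0.005,0.001,0.008],
    [0.01,0.002,0.015],
    [0.01,0.002,0.015],
    [0.01,0.002,0.015],
  ],
  angular=[
    [3,6,-6],
    [4,7.8,-8.4],
    [4,7.8,-8.4],
    [4,7.8,-8.4],
  ],
)

```text
t: 2.2
position: [425.8, -261.5, 152.4]
ee_rot: [-1.875, -1.564, -0.87]
contact_force: [-0.0, -0.0, 0.2]
gripper_width: 85.2
grasp_force: 0.0
```

Run:
```python
from h import *
import cv2
from workcell import get_image
R=Rt(80,50);g=np.array([442.6,-170,75]);go(g,R)
a=get_image("scene");b=get_image("top")
f=lambda m,x,y:cv2.resize(m[y:y+120,x:x+120,::-1],(390,390),interpolation=2)
cv2.imwrite('pics/g.png',np.hstack([f(a,140,200),f(b,360,190)]))
```

```text
t 2.2 [ 425.8117 -261.5284  152.4115] q [ 1.1971  0.8778 -0.5931  1.6977 -0.3194  1.1568  0.7029] F [-0.0014 -0.0325  0.1695] 85.17253517742377 0.0
shift m [0.0007 0.0005 0.121 ] turn deg [ 0.0863  0.1005 -0.27  ]
in target frame: up= [ 0.766   0.     -0.6428]
```

View pics/g.png

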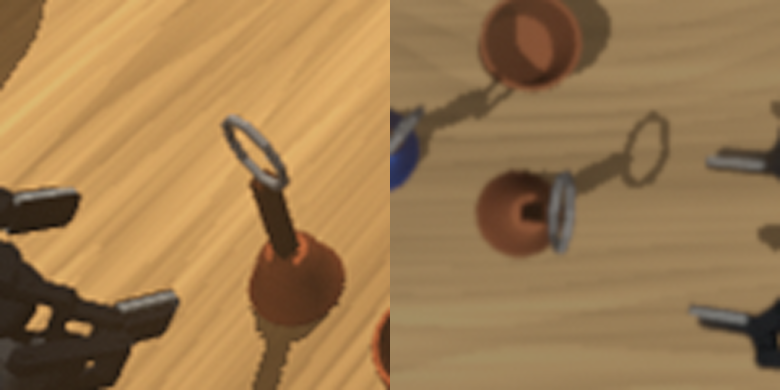

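>>> servo_tool(
  xyz=[
    [0,0,0.02],
    [0,0,0.045],
    [0,0,0.07],
    [0,0,0.09],
    [0,0,0.105],
    [0,0,0.115],
    [0,0,0.12],
    [0,0,0.12],
  ],
  angular=[
    [0,0,0],
    [0,0,0],
    [0,0,0],
    [0,0,0],
    [0,0,0],
    [0,0,0],
    [0,0,0],
    [0,0,0],
  ],
)

```text
t: 3.1
position: [441.9, -170.7, 75.4]
ee_rot: [-1.873, -1.566, -0.87]
contact_force: [0.1, 0.3, 0.4]
gripper_width: 85.3
grasp_force: 0.0
```

>>> servo_tool(
  xyz=[
    [0,0,0],
    [0,0,0],
    [0,0,0],
    [0,0,0],
    [0,0,0],
    [0,0,0],
    [0,0,0],
    [0,0,0],
  ],
  angular=[
    [0,0,0],
    [0,0,0],
    [0,0,0],
    [0,0,0],
    [0,0,0],
    [0,0,0],
    [0,0,0],
    [0,0,0],
  ],
  jaw=1,
  squeeze=50,
)

```text
t: 3.9
position: [442.0, -171.0, 75.1]
ee_rot: [-1.874, -1.566, -0.87]
contact_force: [0.3, 0.2, -0.3]
gripper_width: 11.2
grasp_force: 51.3
```

Run:
```python
from h import *
import cv2
from workcell import get_image
R=Rt(80,50);g=np.array([442.6,-170,75]);go(g+[0,0,200],R)
a=get_image("scene");b=get_image("top")
f=lambda m,x,y:cv2.resize(m[y:y+120,x:x+120,::-1],(390,390),interpolation=2)
cv2.imwrite('pics/g2.png',np.hstack([f(a,160,200),f(b,360,190)]))
```

```text
t 3.9 [ 442.0291 -170.9923   75.1462] q [ 1.1026  0.9697 -0.6176  1.8781 -0.3644  0.8495  0.7361] F [ 0.3211  0.2436 -0.2717] 11.16647922111725 51.32327377796173
shift m [ 0.1536  0.     -0.1279] turn deg [ 0.0861  0.0844 -0.2016]
in target frame: up= [ 0.766   0.     -0.6428]
```

View pics/g2.png

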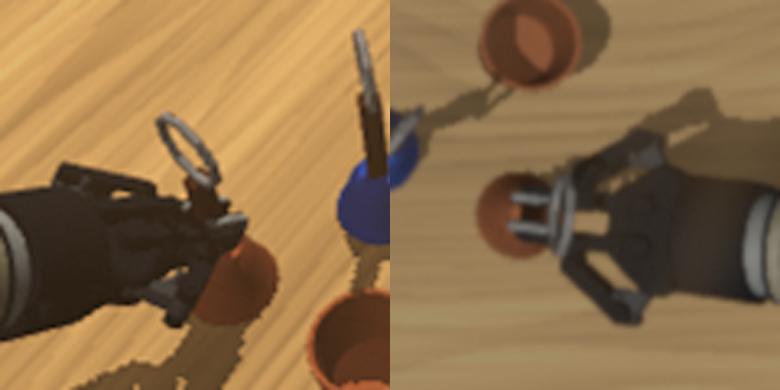

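>>> servo_tool(
  xyz=[
    [0.004,0,-0.003],
    [0.015,0,-0.0126],
    [0.035,0,-0.0294],
    [0.06,0,-0.0503],
    [0.09,0,-0.0755],
    [0.12,0,-0.1007],
    [0.145,0,-0.1217],
    [0.153,0,-0.1285],
  ],
  angular=[
    [0,0,0],
    [0,0,0],
    [0,0,0],
    [0,0,0],
    [0,0,0],
    [0,0,0],
    [0,0,0],
    [0,0,0],
  ],
)

```text
t: 4.8
position: [442.9, -169.8, 278.8]
ee_rot: [-1.873, -1.572, -0.872]
contact_force: [0.4, 0.6, -3.0]
gripper_width: 11.3
grasp_force: 51.3
```

Run:
```python
from h import *
R=Rt(82.5,50);go([598.5,123,275],R)
```

```text
t 4.8 [ 442.9306 -169.7749  278.8398] q [ 1.1563  0.6462 -0.697   1.7686 -0.4449  1.206   0.5646] F [ 0.4248  0.6415 -3.0366] 11.329987359954034 51.25829637050629
shift m [0.2005 0.1021 0.2435] turn deg [ 2.0649  0.2212 -1.5112]
in target frame: up= [ 0.766   0.     -0.6428]
```

>>> servo_tool(
  xyz=[
    [0.004,0.002,0.005],
    [0.014,0.0072,0.017],
    [0.03,0.0153,0.0365],
    [0.047,0.024,0.057],
    [0.064,0.0326,0.0778],
    [0.081,0.0413,0.0984],
    [0.098,0.05,0.119],
    [0.115,0.0586,0.14],
  ],
  angular=[
    [0,0,0],
    [0.1,0,-0.1],
    [0.3,0,-0.2],
    [0.5,0,-0.4],
    [0.6,0.1,-0.5],
    [0.8,0.1,-0.6],
    [1,0.1,-0.7],
    [1.2,0.1,-0.8],
  ],
)

```text
t: 5.6
position: [531.1, 0.1, 270.8]
ee_rot: [-1.845, -1.579, -0.854]
contact_force: [0.4, 0.1, -2.2]
gripper_width: 11.3
grasp_force: 51.2
```

>>> servo_tool(
  xyz=[
    [0.017,0.0087,0.0207],
    [0.034,0.0173,0.0413],
    [0.051,0.026,0.062],
    [0.066,0.0336,0.08],
    [0.076,0.0387,0.0923],
    [0.083,0.0423,0.1008],
    [0.085,0.0433,0.1032],
    [0.085,0.0433,0.1032],
  ],
  angular=[
    [0.2,0,-0.1],
    [0.4,0,-0.3],
    [0.6,0.1,-0.4],
    [0.7,0.1,-0.5],
    [0.8,0.1,-0.6],
    [0.9,0.1,-0.7],
    [0.9,0.1,-0.7],
    [0.9,0.1,-0.7],
  ],
)

```text
t: 6.4
position: [594.3, 123.4, 270.5]
ee_rot: [-1.827, -1.596, -0.847]
contact_force: [1.1, -1.0, -2.5]
gripper_width: 11.0
grasp_force: 51.1
```

Run:
```python
from h import *
R=Rt(82.5,50);go([598.5,123,178],R)
```

```text
t 6.4 [594.2949 123.3598 270.5118] q [ 0.58    0.6979 -0.7493  1.7313 -0.5844  0.8129  0.2556] F [ 1.0879 -0.9583 -2.5349] 11.040054398831993 51.124645471572876
shift m [-0.0709  0.0049  0.0594] turn deg [-0.2699 -0.1573 -0.3645]
in target frame: up= [ 0.766   0.     -0.6428]
```

Descend to insertion height, then check with both cameras.

>>> servo_tool(
  xyz=[
    [-0.005,0.0005,0.004],
    [-0.018,0.001,0.015],
    [-0.035,0.002,0.029],
    [-0.05,0.003,0.042],
    [-0.061,0.004,0.051],
    [-0.068,0.005,0.057],
    [-0.071,0.005,0.0594],
    [-0.071,0.005,0.0594],
  ],
  angular=[
    [0,0,0],
    [-0.1,0,-0.1],
    [-0.2,-0.1,-0.2],
    [-0.3,-0.2,-0.4],
    [-0.3,-0.2,-0.4],
    [-0.3,-0.2,-0.4],
    [-0.3,-0.2,-0.4],
    [-0.3,-0.2,-0.4],
  ],
)

```text
t: 7.2
position: [599.6, 122.2, 178.9]
ee_rot: [-1.83, -1.604, -0.856]
contact_force: [-0.1, -0.4, -1.7]
gripper_width: 11.0
grasp_force: 51.1
```

Run:
```python
from h import *
import cv2
from workcell import get_image
R=Rt(82.5,50);go([598.5,123,178],R)
a=get_image("scene");b=get_image("top")
cv2.imwrite('pics/s3.png',a[:,:,::-1]);cv2.imwrite('pics/t3.png',b[:,:,::-1])
f=lambda m,x,y:cv2.resize(m[y:y+80,x:x+80,::-1],(400,400),interpolation=2)
cv2.imwrite('pics/h.png',np.hstack([f(a,340,100),f(b,200,140)]))
o=robot.get_obs();Rn=Ro.from_rotvec(o["ee_rot"])
for c in("scene","top"):
    print(c,"seat",pj(c,[609,202.5,250]),"tip",pj(c,[605,171.8,271]),"loopctr",pj(c,o["position"]+[0,0,76.5]),"looptop",pj(c,o["position"]+[0,0,99]))
```

```text
t 7.2 [599.5665 122.2181 178.859 ] q [ 0.5705  0.843  -0.7468  1.7918 -0.5764  0.649   0.3752] F [-0.1013 -0.3933 -1.6927] 11.028362229448735 51.13634169101715
shift m [-0.0002 -0.0012  0.001 ] turn deg [0.1719 0.0195 0.0595]
in target frame: up= [ 0.766   0.     -0.6428]
scene seat [390.4918 131.2215] tip [384.0189 129.9896] loopctr [369.9837 147.8942] looptop [371.3534 138.8654]
top seat [220.7212 170.4354] tip [235.0882 169.9973] loopctr [262.7558 173.5355] looptop [261.3686 171.2806]
```

View pics/h.png

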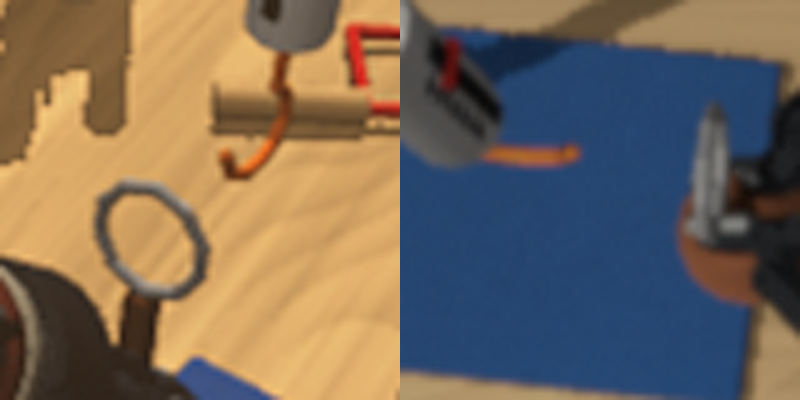

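>>> servo_tool(
  xyz=[
    [0.003,0,0.004],
    [0.009,-0.001,0.011],
    [0.017,-0.001,0.02],
    [0.025,-0.001,0.03],
    [0.033,-0.001,0.039],
    [0.04,-0.001,0.048],
    [0.045,-0.001,0.054],
    [0.0475,-0.001,0.0567],
  ],
  angular=[
    [0,0,0],
    [0,0,0],
    [0,0,0],
    [0,0,0],
    [0,0,0],
    [0,0,0],
    [0,0,0],
    [0,0,0],
  ],
)

```text
t: 8.1
position: [607.8, 197.4, 179.0]
ee_rot: [-1.828, -1.606, -0.855]
contact_force: [0.5, -0.8, -2.4]
gripper_width: 11.6
grasp_force: 51.2
```

Run:
```python
from h import *
import cv2
from workcell import get_image
R=Rt(82.5,50);go([608.2,196.5,178],R)
a=get_image("scene");b=get_image("top")
f=lambda m,x,y:cv2.resize(m[y:y+80,x:x+80,::-1],(400,400),interpolation=2)
cv2.imwrite('pics/h2.png',np.hstack([f(a,340,90),f(b,180,140)]))
```

```text
t 8.1 [607.8165 197.4143 179.0379] q [ 0.4463  0.8488 -0.7605  1.7882 -0.6153  0.5527  0.3232] F [ 0.4524 -0.8446 -2.4255] 11.633288874308066 51.15202009677887
shift m [-0.0013  0.0005  0.    ] turn deg [0.0782 0.0037 0.1457]
in target frame: up= [ 0.766   0.     -0.6428]
```

View pics/h2.png

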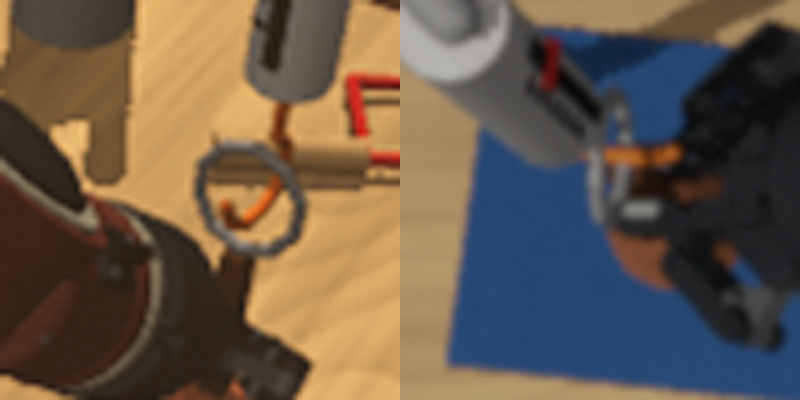

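>>> servo_tool(
  xyz=[
    [-0.003,0,0.0025],
    [-0.0077,0,0.0064],
    [-0.0125,0,0.0105],
    [-0.0165,0,0.014],
    [-0.02,0,0.017],
    [-0.023,0,0.0193],
    [-0.026,0,0.022],
    [-0.029,0,0.0243],
  ],
  angular=[
    [0,0,0],
    [0,0,0],
    [0,0,0],
    [0,0,0],
    [0,0,0],
    [0,0,0],
    [0,0,0],
    [0,0,0],
  ],
)

```text
t: 9.0
position: [608.5, 196.0, 141.2]
ee_rot: [-1.829, -1.605, -0.856]
contact_force: [-0.3, 0.0, -1.8]
gripper_width: 10.9
grasp_force: 51.3
```

>>> servo_tool(
  xyz=[
    [-0.002,0,0.0016],
    [-0.004,0,0.0033],
    [-0.006,0,0.005],
    [-0.0077,0,0.0064],
    [-0.0077,0,0.0064],
    [-0.0077,0,0.0064],
  ],
  angular=[
    [0,0,0],
    [0,0,0],
    [0,0,0],
    [0,0,0],
    [0,0,0],
    [0,0,0],
  ],
)

```text
t: 9.6
position: [608.4, 196.0, 131.4]
ee_rot: [-1.829, -1.605, -0.856]
contact_force: [0.2, -0.7, 0.8]
gripper_width: 11.1
grasp_force: 51.4
```

>>> servo_tool(
  xyz=[
    [0,0,0],
  ],
  angular=[
    [0,0,0],
  ],
)

```text
t: 9.7
position: [608.4, 195.9, 131.4]
ee_rot: [-1.829, -1.605, -0.856]
contact_force: [0.3, 1.2, 0.3]
gripper_width: 11.0
grasp_force: 51.4
```

>>> servo_tool(
  xyz=[
    [0,0,0],
  ],
  angular=[
    [0,0,0],
  ],
)

```text
t: 9.8
position: [608.4, 195.9, 131.3]
ee_rot: [-1.829, -1.605, -0.856]
contact_force: [0.1, -0.6, -0.3]
gripper_width: 11.1
grasp_force: 51.3
```

>>> servo_tool(
  xyz=[
    [0,0,0],
  ],
  angular=[
    [0,0,0],
  ],
)

```text
t: 9.9
position: [608.4, 195.9, 131.2]
ee_rot: [-1.83, -1.605, -0.856]
contact_force: [1.0, 0.1, 0.7]
gripper_width: 11.3
grasp_force: 51.3
```

>>> servo_tool(
  xyz=[
    [0,0,0],
  ],
  angular=[
    [0,0,0],
  ],
)

```text
t: 10.0
position: [608.4, 195.8, 131.2]
ee_rot: [-1.83, -1.605, -0.856]
contact_force: [0.7, 0.3, -0.1]
gripper_width: 11.0
grasp_force: 51.3
```

>>> servo_tool(
  xyz=[
    [0,0,0],
  ],
  angular=[
    [0,0,0],
  ],
)

```text
t: 10.1
position: [608.4, 195.8, 131.1]
ee_rot: [-1.83, -1.605, -0.856]
contact_force: [-0.3, 0.1, 0.3]
gripper_width: 11.1
grasp_force: 51.3
```

>>> servo_tool(
  xyz=[
    [0,0,0],
    [0,0,0],
    [0,0,0],
    [0,0,0],
    [0,0,0],
    [0,0,0],
    [0,0,0],
    [0,0,0],
  ],
  angular=[
    [0,0,0],
    [0,0,0],
    [0,0,0],
    [0,0,0],
    [0,0,0],
    [0,0,0],
    [0,0,0],
    [0,0,0],
  ],
  jaw=-1,
  squeeze=20,
)

```text
t: 10.9
position: [608.3, 195.8, 131.1]
ee_rot: [-1.83, -1.605, -0.855]
contact_force: [-0.8, 0.0, -0.1]
gripper_width: 85.3
grasp_force: 0.0
```

Run:
```python
from h import *
import cv2
from workcell import get_image
R=Rt(82.5,50);go([608.2,196.5,131],R)
a=get_image("scene");b=get_image("top")
f=lambda m,x,y:cv2.resize(m[y:y+100,x:x+100,::-1],(400,400),interpolation=2)
cv2.imwrite('pics/h3.png',np.hstack([f(a,340,90),f(b,180,130)]))
```

```text
t 10.9 [608.2917 195.8015 131.0545] q [ 0.4502  0.9348 -0.7679  1.8079 -0.6101  0.4752  0.3843] F [-0.8007  0.0261 -0.1176] 85.34170538521936 0.0
shift m [ 0.0004 -0.0002  0.0006] turn deg [0.1595 0.037  0.0956]
in target frame: up= [ 0.766   0.     -0.6428]
```

View pics/h3.png

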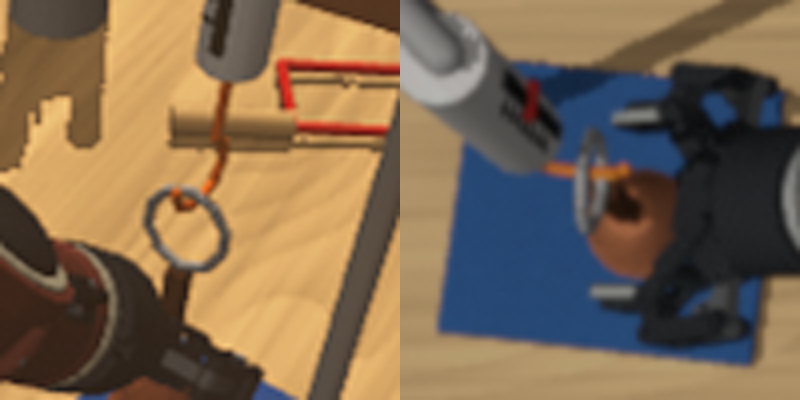

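>>> servo_tool(
  xyz=[
    [0,0,-0.004],
    [0,0,-0.012],
    [0,0,-0.024],
    [0,0,-0.04],
    [0,0,-0.06],
    [0,0,-0.085],
    [0,0,-0.11],
    [0,0,-0.13],
  ],
  angular=[
    [0,0,0],
    [0,0,0],
    [0,0,0],
    [0,0,0],
    [0,0,0],
    [0,0,0],
    [0,0,0],
    [0,0,0],
  ],
)

```text
t: 11.8
position: [595.2, 94.9, 216.1]
ee_rot: [-1.832, -1.605, -0.857]
contact_force: [0.1, -0.5, -0.5]
gripper_width: 85.3
grasp_force: 0.0
```

Run:
```python
from h import *
import cv2
from scipy.optimize import least_squares
def red(c,box):
    m=cv2.cvtColor(cv2.imread(f'pics/{c}0.png'),cv2.COLOR_BGR2HSV);k=((m[...,0]<6)|(m[...,0]>174))&(m[...,1]>190)&(m[...,2]>110)
    x0,y0,x1,y1=box;q=np.argwhere(k[y0:y1,x0:x1])+[y0,x0];print(c,len(q),q.min(0),q.max(0));return q.mean(0)[::-1]
s=red('scene',(285,205,315,240));t=red('top',(290,230,325,260));print(s,t)
f=lambda p:np.r_[pj('scene',p)-s,pj('top',p)-t]
r=least_squares(f,[475,45,25]);print(r.x,r.fun)
for z in(20,25,30):print(z,bp('scene',*s,z),bp('top',*t,z))
go([r.x[0],r.x[1],150],Rt(82.5,0))
```

```text
scene 90 [217 293] [225 304]Traceback (most recent call last):
  File "<stdin>", line 7, in <module>
  File "<stdin>", line 6, in red
    return umr_minimum(a, axis, None, out, keepdims, initial, where)
ValueError: zero-size array to reduction operation minimum which has no identity
```

Run:
```python
from h import *
import cv2
from scipy.optimize import least_squares
def red(c,box):
    m=cv2.imread(f'pics/{c}0.png').astype(int);k=(m[...,2]>m[...,1]*2)&(m[...,2]>90)
    x0,y0,x1,y1=box;q=np.argwhere(k[y0:y1,x0:x1])+[y0,x0];print(c,len(q),q.min(0),q.max(0));return q.mean(0)[::-1]
s=red('scene',(285,205,315,240));t=red('top',(290,230,325,260));print(s,t)
f=lambda p:np.r_[pj('scene',p)-s,pj('top',p)-t]
r=least_squares(f,[475,45,25]);print(r.x,r.fun)
for z in(20,25,30):print(z,bp('scene',*s,z),bp('top',*t,z))
go([r.x[0],r.x[1],150],Rt(82.5,0))
```

```text
scene 107 [217 293] [227 304]
top 126 [239 301] [251 313]
[298.271  221.5047] [306.5952 244.9762]
[472.232   47.9838  17.4354] [ 0.0266 -0.0025  0.0163  0.0196]
20 [473.3909  46.2712  20.    ] [472.2036  47.9763  20.    ]
25 [475.7489  43.0137  25.    ] [472.0574  47.8893  25.    ]
30 [478.1069  39.7562  30.    ] [471.9112  47.8024  30.    ]
t 11.8 [595.2235  94.9344 216.1053] q [ 0.6177  0.7804 -0.7422  1.7675 -0.5645  0.7466  0.3488] F [ 0.1444 -0.4617 -0.5196] 85.30082468754802 0.0
shift m [-0.0907 -0.1159 -0.0059] turn deg [  0.3253 -49.8966  -0.0501]
in target frame: up= [ 0.  0. -1.]
```

>>> servo_tool(
  xyz=[
    [-0.01,-0.012,-0.001],
    [-0.03,-0.036,-0.002],
    [-0.05,-0.062,-0.003],
    [-0.07,-0.088,-0.004],
    [-0.085,-0.108,-0.005],
    [-0.09,-0.115,-0.006],
    [-0.0905,-0.116,-0.006],
    [-0.0905,-0.116,-0.006],
  ],
  angular=[
    [0,-4,0],
    [0,-12,0],
    [0,-20,0],
    [0,-28,0],
    [0,-36,0],
    [0,-44,0],
    [0.3,-50,0],
    [0.3,-50,0],
  ],
  jaw=1,
)

```text
t: 12.6
position: [472.1, 55.7, 150.1]
ee_rot: [-2.35, -2.085, -0.002]
contact_force: [0.4, 1.5, 0.2]
gripper_width: -0.1
grasp_force: 0.0
```

Run:
```python
from h import *
import cv2
from workcell import get_image
go([472.5,47.5,55],Rt(82.5,0))
a=get_image("scene");b=get_image("top")
cv2.imwrite('pics/h4.png',np.hstack([cv2.resize(a[50:250,240:440,::-1],(400,400),interpolation=2),cv2.resize(b[120:290,180:350,::-1],(400,400),interpolation=2)]))
```

```text
t 12.6 [472.1421  55.6646 150.1161] q [-0.1296  0.4914 -0.0473  2.0333  0.0371  0.6165 -0.3208] F [0.4221 1.4584 0.1777] -0.11261288110449798 0.0
shift m [-0.0082  0.0012  0.0951] turn deg [ 0.0504 -0.0663  0.673 ]
in target frame: up= [ 0.  0. -1.]
```

View pics/h4.png

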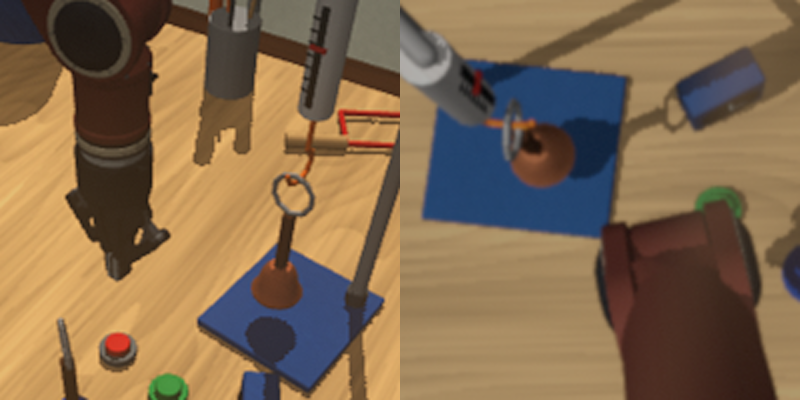

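>>> servo_tool(
  xyz=[
    [0,0,0],
    [0,0,0],
    [0,0,0],
    [0,0,0],
    [0,0,0],
    [0,0,0],
    [0,0,0],
    [0,0,0],
  ],
  angular=[
    [0,0,0],
    [0,0,0],
    [0,0,0],
    [0,0,0],
    [0,0,0],
    [0,0,0],
    [0,0,0],
    [0,0,0],
  ],
)

```text
t: 13.5
position: [471.9, 50.3, 148.9]
ee_rot: [-2.36, -2.072, 0.002]
contact_force: [-0.6, -0.1, 0.1]
gripper_width: 0.1
grasp_force: 0.0
```

Run:
```python
from h import *
import cv2
from workcell import get_image
go([472.5,47.5,60],Rt(82.5,0))
F=np.array([get_image("scene")[125:220,355:410] for _ in range(80)]).astype(float)
print(robot.get_obs()["t"],[round(np.abs(F[i+4]-F[i]).max()) for i in range(0,76,4)])
p=[cv2.phaseCorrelate(F[-1].mean(2),f.mean(2))[0] for f in F];print(np.array(p)[::4])
```

```text
t 13.5 [471.885   50.2645 148.8828] q [-0.1202  0.4934 -0.0457  2.0347  0.0377  0.616  -0.3209] F [-0.6465 -0.057   0.0663] 0.07833056895843664 0.0
shift m [-0.0026  0.0011  0.0889] turn deg [-0.0884  0.035   0.0749]
in target frame: up= [ 0.  0. -1.]
17.5 [27, 27, 27, 27, 27, 27, 14, 28, 25, 29, 22, 28, 29, 27, 27, 27, 27, 19, 22]
[[-0.044   0.0361]
 [-0.0014 -0.0187]
 [-0.015   0.0373]
 [-0.0367  0.0368]
 [-0.0031 -0.0033]
 [ 0.0122 -0.0122]
 [-0.0197  0.045 ]
 [-0.0273  0.0392]
 [ 0.0106 -0.0057]
 [-0.01    0.0153]
 [-0.0282  0.0374]
 [-0.0176  0.0336]
 [ 0.0121  0.0009]
 [-0.0262  0.0289]
 [-0.0232  0.0167]
 [-0.0049  0.039 ]
 [ 0.0034  0.0011]
 [-0.0372  0.0402]
 [-0.0152  0.0291]
 [ 0.0114  0.0039]]
```

>>> servo_tool(
  xyz=[
    [-0.0005,0.0005,0.01],
    [-0.001,0.001,0.025],
    [-0.002,0.001,0.04],
    [-0.0025,0.001,0.055],
    [-0.0025,0.001,0.07],
    [-0.0025,0.001,0.08],
    [-0.0025,0.001,0.086],
    [-0.0025,0.001,0.089],
  ],
  angular=[
    [0,0,0],
    [0,0,0],
    [0,0,0],
    [0,0,0],
    [0,0,0],
    [0,0,0],
    [0,0,0],
    [0,0,0],
  ],
)

```text
t: 18.3
position: [472.3, 47.5, 59.3]
ee_rot: [-2.36, -2.072, 0.003]
contact_force: [-0.2, -0.4, 0.8]
gripper_width: -0.3
grasp_force: 0.0
```

Run:
```python
from h import *
import cv2
from workcell import get_image
F=np.array([get_image("scene")[173:208,360:395] for _ in range(80)]).astype(float)
w=np.clip(F[...,0]-F[...,2]-20,0,60)*(F[...,2]<F[...,0]*.55)
yy,xx=np.mgrid[:35,:35]
c=np.array([[(xx*v).sum()/v.sum(),(yy*v).sum()/v.sum()] for v in w])
print(c[::3]); print("mm/s approx",np.ptp(c,0)/2*7.5*2.6)
go([472.5,47.5,46],Rt(82.5,0))
a=get_image("scene");b=get_image("top")
cv2.imwrite('pics/h5.png',np.hstack([cv2.resize(a[150:270,250:400,::-1],(500,400),interpolation=2)]))
```

```text
[[15.1288 13.5602]
 [15.1252 13.569 ]
 [15.1244 13.5492]
 [15.1183 13.55  ]
 [15.1294 13.5604]
 [15.1264 13.5619]
 [15.1252 13.556 ]
 [15.1242 13.5625]
 [15.1278 13.5598]
 [15.1322 13.5525]
 [15.1222 13.5499]
 [15.1321 13.5632]
 [15.1316 13.565 ]
 [15.1313 13.5631]
 [15.1337 13.5637]
 [15.1209 13.5559]
 [15.1239 13.5563]
 [15.1311 13.5567]
 [15.1285 13.5601]
 [15.1183 13.5462]
 [15.1302 13.5615]
 [15.1268 13.5569]
 [15.1295 13.5511]
 [15.1279 13.5442]
 [15.1368 13.5655]
 [15.1077 13.5398]
 [15.1298 13.558 ]]
mm/s approx [0.3584 0.3174]
t 22.3 [472.4293  47.4759  59.8669] q [-0.1244  0.6552 -0.0325  2.1014  0.0529  0.3874 -0.3291] F [-0.6141 -0.7132 -0.5182] 0.07894143822861463 0.0
shift m [0.     0.0001 0.0139] turn deg [-0.0883  0.0381  0.0577]
in target frame: up= [ 0.  0. -1.]
```

View pics/h5.png

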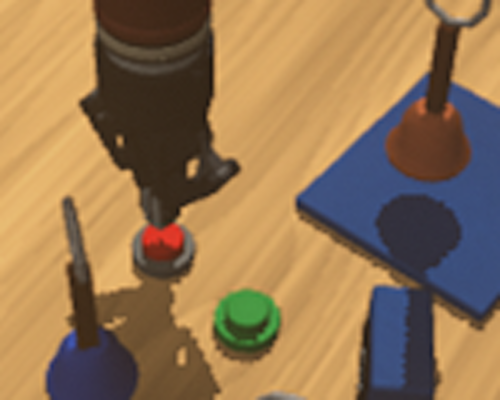

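>>> servo_tool(
  xyz=[
    [0,0,0.002],
    [0,0,0.004],
    [0,0,0.006],
    [0,0,0.008],
    [0,0,0.01],
    [0,0,0.011],
    [0,0,0.012],
    [0,0,0.012],
  ],
  angular=[
    [0,0,0],
    [0,0,0],
    [0,0,0],
    [0,0,0],
    [0,0,0],
    [0,0,0],
    [0,0,0],
    [0,0,0],
  ],
)

```text
t: 23.2
position: [472.3, 47.5, 47.8]
ee_rot: [-2.36, -2.072, 0.003]
contact_force: [0.4, 0.2, -0.5]
gripper_width: 0.2
grasp_force: 0.0
```

>>> servo_tool(
  xyz=[
    [0,0,0.001],
    [0,0,0.002],
    [0,0,0.003],
    [0,0,0.003],
  ],
  angular=[
    [0,0,0],
    [0,0,0],
    [0,0,0],
    [0,0,0],
  ],
)

```text
t: 23.6
position: [472.3, 47.5, 44.8]
ee_rot: [-2.36, -2.072, 0.003]
contact_force: [0.5, 0.4, 0.1]
gripper_width: -0.1
grasp_force: 0.0
```

>>> servo_tool(
  xyz=[
    [0,0,0.001],
    [0,0,0.002],
    [0,0,0.003],
    [0,0,0.003],
  ],
  angular=[
    [0,0,0],
    [0,0,0],
    [0,0,0],
    [0,0,0],
  ],
)

```text
t: 24.0
position: [472.3, 47.5, 41.7]
ee_rot: [-2.36, -2.072, 0.003]
contact_force: [-0.1, 0.1, 0.3]
gripper_width: -0.2
grasp_force: 0.0
```

Tip at about 23 mm, no contact yet.

>>> servo_tool(
  xyz=[
    [0,0,0.001],
    [0,0,0.002],
    [0,0,0.003],
    [0,0,0.003],
  ],
  angular=[
    [0,0,0],
    [0,0,0],
    [0,0,0],
    [0,0,0],
  ],
)

```text
t: 24.4
position: [472.5, 47.4, 38.9]
ee_rot: [-2.36, -2.072, 0.002]
contact_force: [1.0, 0.3, 1.6]
gripper_width: -0.1
grasp_force: 1.0
```

>>> servo_tool(
  xyz=[
    [0,0,0.001],
    [0,0,0.002],
    [0,0,0.003],
    [0,0,0.003],
  ],
  angular=[
    [0,0,0],
    [0,0,0],
    [0,0,0],
    [0,0,0],
  ],
)

```text
t: 24.8
position: [472.5, 47.5, 35.9]
ee_rot: [-2.36, -2.072, 0.002]
contact_force: [-0.6, -0.3, 3.4]
gripper_width: 0.0
grasp_force: 1.7
```

>>> servo_tool(
  xyz=[
    [0,0,0.001],
    [0,0,0.002],
    [0,0,0.003],
    [0,0,0.003],
  ],
  angular=[
    [0,0,0],
    [0,0,0],
    [0,0,0],
    [0,0,0],
  ],
)

```text
t: 25.2
position: [472.5, 47.5, 34.7]
ee_rot: [-2.361, -2.073, 0.001]
contact_force: [-2.6, 0.0, 20.8]
gripper_width: 0.1
grasp_force: 10.3
```

Button bottomed out (20.8 N, motion stopped). Release.

>>> servo_tool(
  xyz=[
    [0,0,-0.004],
    [0,0,-0.01],
    [0,0,-0.02],
    [0,0,-0.035],
    [0,0,-0.05],
    [0,0,-0.065],
    [0,0,-0.08],
    [0,0,-0.08],
  ],
  angular=[
    [0,0,0],
    [0,0,0],
    [0,0,0],
    [0,0,0],
    [0,0,0],
    [0,0,0],
    [0,0,0],
    [0,0,0],
  ],
)

```text
t: 26.0
position: [473.6, 47.6, 114.5]
ee_rot: [2.36, 2.072, 0.003]
contact_force: [0.2, -0.1, -0.7]
gripper_width: 0.2
grasp_force: 0.0
```

Run:
```python
from h import *
from workcell import get_image
F=np.array([get_image("scene")[173:208,360:395] for _ in range(20)]).astype(float)
w=np.clip(F[...,0]-F[...,2]-20,0,60)*(F[...,2]<F[...,0]*.55);yy,xx=np.mgrid[:35,:35]
c=np.array([[(xx*v).sum()/v.sum(),(yy*v).sum()/v.sum()] for v in w]);print(c.mean(0),np.ptp(c,0))
print(robot.get_obs()["position"]);print(robot.sign_off())
```

```text
[15.0872 13.4893] [0.0216 0.0221]
[472.5528  47.518  112.9379]
the job is handed in; nothing more can be done
None
```

The copper bell hangs still on the hook, the red record button was pressed fully down and released, and I handed the job in at about 27 s; hand-in gave no verdict.

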